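Dial the code and move the lockout shackle to its rest

ROBOT

A 7-joint arm with a two-finger parallel gripper is mounted at the origin on a cart in front of the work surface, level with it; the furniture and walls round the work are solid. World frame = base frame: x ahead of the robot, y to its left, z up, the work surface at z = 0. Lengths are in m, angles in rad, forces in N, time in s.
With the tool pointing down it reaches from about 0.425 to 0.875 m from the base axis. Payload 4.7 kg.
Tool frame: the origin (TCP) lies midway between the tips of the shut fingers; the grasp point (between the pads) lies 19 mm behind it (ctrl.grip_point_offset is the distance from the TCP to the grasp point, in m); z points along the fingers, y is the line along which they close (so a half turn about z gives the same grasp; the last joint's range is limited). The gripper opens to 87 mm and grips with 3 to 60 N. Pads are 19 mm wide; open, the fingers measure 117 mm over their backs; the gripper's body (75 mm by 190 mm) begins 51 mm behind the grasp point.
Start: joints at [-1.147, 0.321, -0.07, 1.45, 0.023, 1.371, -0.057], TCP at [0.259, 0.596, 0.223] pointing down, gripper open.
Joint ranges: [-2.86, 2.86], [-0.3, 2.09], [-1.38, 1.24], [0.06, 2.45], [-1.56, 4.7], [0.09, 2.05], [-2.69, 2.69]. Speed limits (rad/s): [2.57, 2.57, 3.14, 3.14, 3.14, 3.14, 3.14].

INTERFACE

Orientations are given as a rotation vector (axis times angle).
In Python, from bench import ctrl gives the robot as it stands. The module is installed in compiled form; this text tells all that it offers.
- The arm moves only by the shell command python3 -m handwheel 'ROWS' [OPENING] [FORCE]. ROWS is JSON, a list of rows, each an object of numbers: "x", "y", "z": the shift along the tool's x, y, z in m; "wx", "wy", "wz": the turn, a rotation vector about the tool's x, y, z in degrees. A call has 1 to 10 rows; each row is the pose to reach, as a shift and turn from the pose commanded when the call began, along the tool's axes at that moment; what a row does not reach only later rows make up. A row lasts 1/12 s, in which the tool goes at most 41.7 mm and 7.16 degrees, less where a joint would pass 70% of its speed; a pose out of reach is approached as far as the arm can. A call with a gripper value outside its range is refused whole. OPENING is the finger opening in m, from 0 to 0.087, set as the call begins (- or left out, the last holds). The fingers move at their own pace and stop on an object; FORCE is the grip in N (left out, the last holds). Time passes only in rows, so rows that repeat a pose let the fingers close. It gives the time, the measured TCP pose, the force, the opening and the grip force at its end, in the units of the state.
- ctrl.get_state(): the state, without advancing time (a new reading comes with each control period).
- ctrl.get_image(name): name is "scene" or "top"; returns a dict with "image" (480x640x3 uint8, red, green, blue), "K" (3x3 intrinsics, pixels), "world_to_cam" (4x4, takes a point from world to camera coordinates). Camera axes: x right, y down, z forward; pixel columns grow to the right and rows downward; lengths in m; the calibration is good to about 2 mm. A picture is of the moment at which its call begins. There is no depth.
- ctrl.close_job(): hands the job in; it is judged then, once.
The state is a dict: "time": time; "joint_positions": joint angles; "qd": joint speeds; "joint_torque": joint torques, N m; "position": TCP position; "tool_rot": TCP orientation; "ft_force": force on the tool from outside, world axes, zero at the start; "torque": the same for the moment, N m; "grip_width": opening from 0.0 (shut) to 1.0 (fully open); "grip_force": force on a finger pad.
Only numpy, scipy, OpenCV 4.12 (cv2) and the standard library are available. Lean on these libraries where they do the work, as an engineer would, in place of code of your own. Each camera call takes 0.05 s, during which the arm holds its last target. There are 200 camera calls.

TASK

Release the bench for testing: on the blue code lock turn the left dial up towards 3 and the right dial down towards 7; the lock is worn, so each spring catch may drop in a little short of or past the mark: ease the dial on slowly until you feel it stop against its dropped catch, and do not force it further. Then draw the shackle with the orange grip straight up out of the lock (do not tug if it is still held) and lower it gently, foot first, fully into the slot of the green rest and let go. Leave the meter, the yellow tape and the screwdriver where they are.

Things in the scene. Friction and masses are not known exactly. Their poses are not given: they have to be found in the camera images.
- lock: blue code lock, fixed to the bench, 90 x 240 x 40 mm (x, y, z). Origin: centre of its underside on the bench; z up, y to the left along its length, x away from the robot at yaw 0. Dial axes at y = +75 mm (left) and -75 mm (right), x = 0. The shackle's slot is in the middle, 54 x 12 mm, its floor 4 mm above the bench.
- dial_left_grip (a point): on the axis of the left dial's knob at the height to grip it, 62 mm over the bench (22 mm over the lock's top). The knob is an upright knurled cylinder of 36 mm diameter, 4 to 34 mm above the lock's top, with a white pointer line; it can be gripped at any yaw. Its axes turn with the knob: x is the pointer.
- dial_right_grip (a point): the same point on the right dial's knob (same size and height).
- dial_left (a joint): left dial, rad: angle of its white pointer line, clockwise seen from above, from the long red zero tick (along the lock's +x from the dial's axis). Ten ticks, one number = 0.628 rad: 3 is 1.885. Starts at 0.85 to 1.30; turn it clockwise (rising). Drag about 0.05 N m. Wear: the catch drops in somewhere within 0.31 rad either side of 1.885; lock_slot tells how it feels.
- dial_right (a joint): right dial, rad: angle of its white pointer line, clockwise seen from above, from the long red zero tick (along the lock's +x from the dial's axis). Ten ticks, one number = 0.628 rad: 7 is 4.398. Starts at 4.98 to 5.43; turn it anticlockwise (falling). Drag about 0.05 N m. Wear: the catch drops in somewhere within 0.31 rad either side of 4.398; lock_slot tells how it feels.
- lock_slot (a point): middle of the lock's top at the slot. Under the cover are two spring catches, out of sight: once one has dropped, its dial stops about 0.05 rad later, springily at about 4 N m/rad (0.12 N m above the drag means it is in), is held there, and stays in when let go. Over 0.6 N m (20 N at the catch, 30 mm from the axis) counts as forced. There is no other stop near the code.
- shackle: upright steel loop 50 mm wide (x), 8 mm thick (y), 88 mm high, with a square 8 mm foot bar; 0.20 to 0.33 kg. Origin: centre of the foot's underside. Starts standing in the lock's slot, parallel to the lock, 2 mm play; the catches hold it after 3 mm of lift until both have dropped. Clear of the lock when the origin is 40 mm over the bench. Over 40 N against a catch counts as tugging.
- shackle_grip (a point): centre of the shackle's orange grip, 81 mm above its origin (85 mm over the bench at the start, and again when seated in the rest). The grip is 34 mm long (shackle x), 14 mm thick (shackle y) and 14 mm high; 34 mm of free space under it while in the lock.
- rest: green rest, fixed to the bench, 90 x 54 x 30 mm. Origin: centre of its underside. Slot 62 mm (its x) by 17 mm (its y), open at the top, its floor 4 mm above the bench: the shackle stands in it with 6 mm play along and 4.5 mm across; either way round will do. A fixed probe stand, 0.28 m tall, and a red mixer stand to its left and behind. More than 90 N between them, or over 0.4 m/s there, counts as rammed or dropped.
- meter: yellow handheld multimeter, 138 x 68 x 39 mm, loose bystander; origin at the centre of its underside.
- tape: roll of yellow tape, 58 mm diameter, 18 mm high, loose bystander; origin at the centre of its underside.
- driver: screwdriver with yellow handle, 204 mm long, loose bystander; origin at the centre of its underside.
Mind the look-alikes: they are no part of the job. There is more than one size of the shackle; the one meant has the size given above.

How it is judged:
On the way:
1. the shackle is drawn clear above the lock (z of shackle in the frame of lock above 0.044 m), for 0.1 s.
At the end, for the whole second after the job is handed in: The shackle stands released and still in the green rest: within 10 mm of its centre in plan, underside less than 8 mm over the rest's underside, under 0.2 rad off upright; left dial between 1.45 and 2.32 rad (about 3), right dial between 3.96 and 4.83 rad (about 7) (horizontal distance between shackle and rest below 0.01 m and z of shackle in the frame of rest below 0.008 m and angle between shackle's own z axis and vertical below 0.2 rad and linear speed of shackle below 0.02 m/s and value of joint dial_left between 1.45 and 2.32 rad and value of joint dial_right between 3.96 and 4.83 rad); the robot touches nothing.
It fails at once if a dial is forced against its dropped catch with more than 20 N at the catch (contact force between catch_left and gate_left above 20 N or contact force between catch_right and gate_right above 20 N).
It fails at once if the shackle is tugged against a catch with more than 40 N (contact force between any of catch_left, catch_right and shackle above 40 N).
It fails at once if the shackle is dropped or rammed into the rest: over 0.4 m/s while its foot is at the slot, or pressed with more than 90 N (contact force between shackle and rest above 90 N or (linear speed of shackle above 0.4 m/s and horizontal distance between shackle and rest below 0.02 m and z of shackle in the frame of rest below 0.035 m)).
It fails at once if the meter, the tape or the screwdriver is pushed more than 3 cm (distance of any of meter, tape, driver from where it was at the start of the episode above 0.03 m).
It also fails if it takes over 72 s, if anything falls off the work surface, if the arm or the gripper's body presses on something with over 40 N, if the wrist force passes 120 N, or if a joint passes its speed limit or range.

## Working session

There is one attempt and no reset: what is moved stays moved. The work goes in short steps, Python scripts to look and compute and a shell command to move; the robot and the scene stay as the last step left them, time stands still between calls to the robot, and variables do not carry over. Pictures are saved under pics/ and viewed, at most 10 in all, crops included, and the job is handed in when it is done.

```bash
mkdir -p pics; cat > h.py <<'E'
import numpy as np, cv2
from bench import ctrl
from scipy.spatial.transform import Rotation as R
def grab(n,f=None):
    d=ctrl.get_image(n)
    if f: cv2.imwrite(f,d["image"][:,:,::-1])
    return d
def ray(d,u,v,z):
    K=np.array(d["K"]);T=np.array(d["world_to_cam"]);r=T[:3,:3].T
    c=-r@T[:3,3]; w=r@np.linalg.inv(K)@[u,v,1]
    return c+w*(z-c[2])/w[2]
def proj(d,p):
    T=np.array(d["world_to_cam"]);q=np.array(d["K"])@(T[:3,:3]@np.array(p)+T[:3,3]);return q[:2]/q[2]
E
python3 - <<'E'
from h import *
for n in("scene","top"):
    d=grab(n,f"pics/{n}0.png"); T=np.array(d["world_to_cam"]); print(n,np.round(d["K"],1).tolist(),(-T[:3,:3].T@T[:3,3]).round(3),T[:3,:3].round(2).tolist())
s=ctrl.get_state();print(s)
E
```

```text
scene [[537.8, 0.0, 306.8], [0.0, 537.8, 247.4], [0.0, 0.0, 1.0]] [ 0.509 -0.349  0.998] [[0.99, -0.12, -0.01], [-0.1, -0.82, -0.56], [0.05, 0.55, -0.83]]
top [[510.6, 0.0, 329.5], [0.0, 510.6, 229.3], [0.0, 0.0, 1.0]] [0.375 0.264 1.349] [[-0.02, -1.0, -0.01], [-0.99, 0.02, -0.13], [0.13, 0.01, -0.99]]
{'time': 0.1, 'joint_positions': array([-1.14693988,  0.32176141, -0.07005799,  1.45154005,  0.02260852,
        1.37080489, -0.05689961]), 'qd': array([-0.00084673,  0.00249387, -0.00175813, -0.00249546, -0.00151093,
       -0.00258403, -0.0017666 ]), 'joint_torque': array([-2.14745492e-04, -4.92576313e+01, -4.05812413e-01, -3.13398206e+01,
       -6.40789862e-02,  3.94539919e-02,  6.11350151e-05]), 'position': array([0.25881756, 0.59571326, 0.22156904]), 'tool_rot': array([-6.39094166e-01, -3.07565051e+00,  2.68624583e-03]), 'ft_force': array([-1.03951771, -0.08009458,  0.86199239]), 'torque': array([-0.04831262,  0.01586073,  0.01046825]), 'grip_force': 0.0, 'grip_width': 1.0052743984981602}
```

View pics/scene0.png

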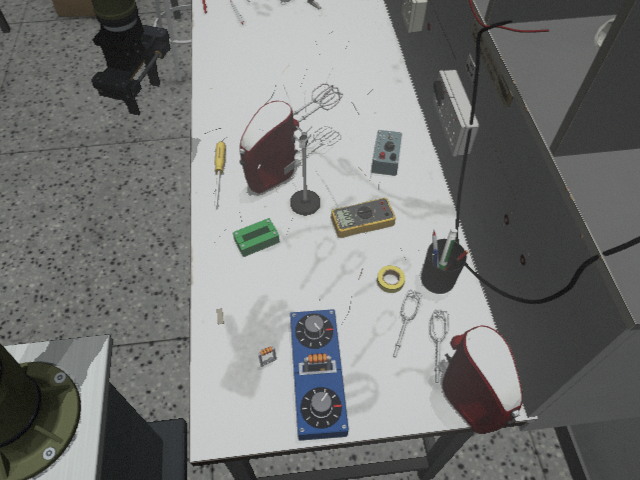

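View pics/top0.png

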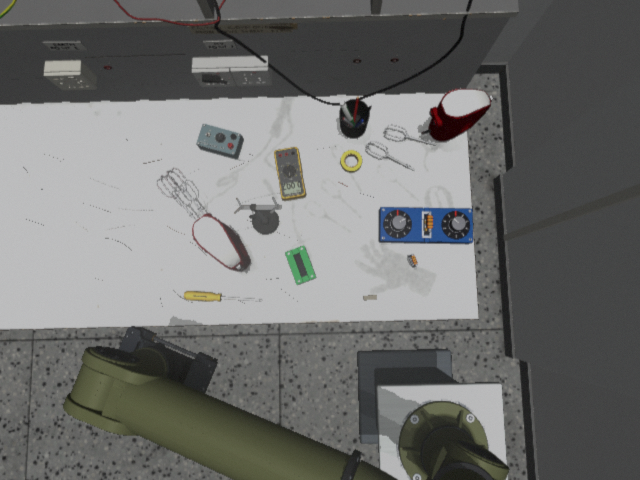

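Scene view: the lock is at about (320,372), with the left dial (314,328), the right dial (322,405) and its shackle (318,362). The rest is at (256,237), with the probe stand (304,200) and mixer (270,150) behind it. The meter is at (363,217), the tape (391,278) and the driver (219,172).

Candidates for the shackle:
- Loop with orange grip in the lock, scene (318,362), top (428,224): stands in the lock's slot and is full size. This is the one I choose.
- Small loop with orange grip, scene (267,356), top (412,260): a look-alike, too small.

Other look-alikes are the grey meter at (387,150) and the tan block at (220,316).

```bash
cat > m.py <<'E'
from h import *
ims={n:grab(n) for n in("scene","top")}
def big(mask):
    n,l,s,c=cv2.connectedComponentsWithStats(mask.astype(np.uint8)); return l==1+np.argmax(s[1:,4])
for n,d in ims.items():
    im=d["image"]; hsv=cv2.cvtColor(im,cv2.COLOR_RGB2HSV).astype(int);H,S,V=[hsv[...,i] for i in range(3)]
    for nm,lo,hi,z in(("lock",100,125,.04),("rest",50,80,.03)):
        m=big((H>lo)&(H<hi)&(S>110)&(V>40)); m=cv2.morphologyEx(m.astype(np.uint8),cv2.MORPH_OPEN,np.ones((3,3)))
        ys,xs=np.nonzero(m); h=cv2.convexHull(np.c_[xs,ys].astype(np.int32))[:,0]
        P=np.array([ray(d,u,v,z)[:2] for u,v in h]).astype(np.float32)
        r=cv2.minAreaRect(P*1000); print(n,nm,np.round(r[0],1),np.round(r[1],1),round(r[2],1))
    m=(H>5)&(H<18)&(S>150)&(V>120); k,l,s,c=cv2.connectedComponentsWithStats(m.astype(np.uint8))
    for i in range(1,k):
        if s[i,4]>12: print(n,"orange",c[i].round(1),s[i],ray(d,*c[i],.085).round(4))
a=cv2.resize(ims["scene"]["image"][300:445,250:400],None,fx=4,fy=4,interpolation=2)
b=cv2.resize(ims["top"]["image"][195:275,370:480],None,fx=5,fy=5,interpolation=2)
cv2.imwrite("pics/cs.png",a[:,:,::-1]);cv2.imwrite("pics/ct.png",b[:,:,::-1])
E
python3 m.py
```

```text
scene lock [557.3  19.3] [238.2  86.9] 87.7
scene rest [462.  355.1] [54.5 74.8] 82.8
top lock [558.9  22.3] [238.1  88.5] 87.5
top rest [464.2 350.3] [84.3 49. ] 19.2
top orange [429.8 221.1] [428 216   5  12  38] [0.5612 0.0208 0.085 ]
```

View pics/cs.png

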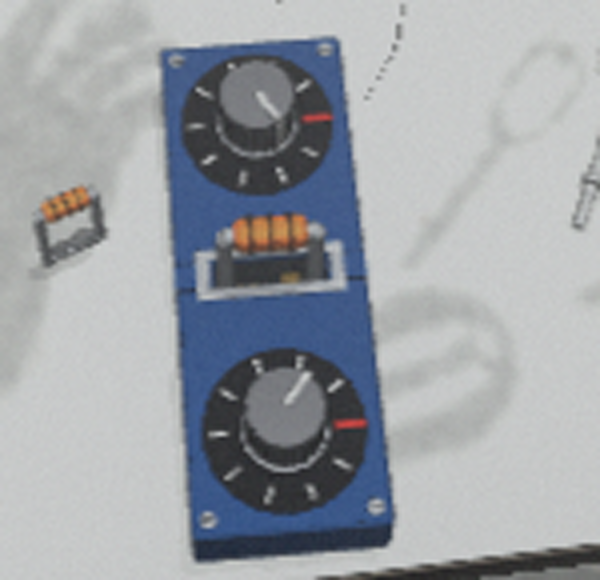

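View pics/ct.png

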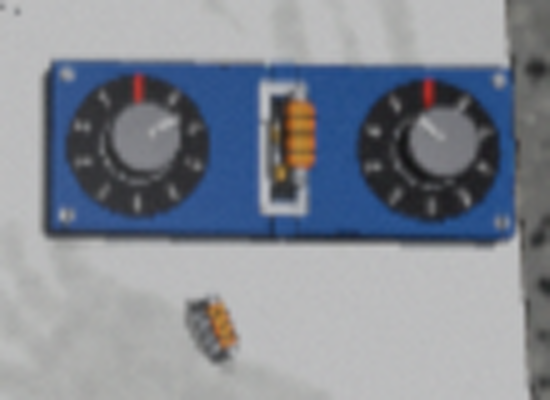

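The crops confirm the choice: the full-size shackle, with its four-ring orange grip, stands in the lock's slot at cs (270,232) and ct (300,135). The small loop lies outside at cs (68,205). The pointers sit at cs (268,105) on the left and (300,388) on the right. Next I refine the measurements.

```bash
cat > m2.py <<'E'
from h import *
ims={n:grab(n) for n in("scene","top")}
def mat(d):
    return np.array(d["K"])@np.array(d["world_to_cam"])[:3]
def tri(a,b):
    return (lambda X:(X[:3]/X[3]).ravel().round(4))(cv2.triangulatePoints(mat(ims["scene"]),mat(ims["top"]),np.float64(a),np.float64(b)))
def win(n,x0,y0,x1,y1,f):
    im=ims[n]["image"][y0:y1,x0:x1]; h=cv2.cvtColor(im,cv2.COLOR_RGB2HSV).astype(int); m=f(*[h[...,i] for i in range(3)]).astype(np.uint8)
    k,l,s,c=cv2.connectedComponentsWithStats(m); i=1+np.argmax(s[1:,4]); ys,xs=np.nonzero(l==i)
    return np.c_[xs+x0,ys+y0].astype(np.float32)
org=lambda H,S,V:(H<22)&(S>90)&(V>110)
grey=lambda H,S,V:(S<50)&(V>95)
a=win("scene",300,345,345,375,org);b=win("top",415,205,445,245,org)
print("grip",a.mean(0),b.mean(0),len(a),len(b),tri(a.mean(0),b.mean(0)))
for nm,ws,wt,C in(("L",(302,313,326,334),(390,210,409,231),(.5612,.0957)),("R",(310,390,334,413),(450,212,468,233),(.5549,-.0541))):
    for n,w in(("scene",ws),("top",wt)):
        q=win(n,*w,grey); c=cv2.minEnclosingCircle(q)[0] if 0 else q.mean(0)
        print(nm,n,q.min(0),q.max(0),"knob@.074",ray(ims[n],*c,.074).round(4))
gr=lambda H,S,V:(H>50)&(H<80)&(S>90)&(V>110)
for n,w in(("scene",(225,210,290,265)),("top",(275,235,325,295))):
    q=win(n,*w,gr); m=np.zeros((480,640),np.uint8); m[q[:,1].astype(int),q[:,0].astype(int)]=255
    P=np.array([ray(ims[n],*p,.03)[:2] for p in q],np.float32)*1000; r=cv2.minAreaRect(P); print(n,"rest top",r)
    cs,hi=cv2.findContours(m,cv2.RETR_CCOMP,cv2.CHAIN_APPROX_NONE)
    for c,hh in zip(cs,hi[0]):
        if hh[3]>=0 and len(c)>15: print("  slot",cv2.minAreaRect(np.array([ray(ims[n],*p,.03)[:2] for p in c[:,0]],np.float32)*1000))
print("stand",ray(ims["scene"],305,203,.01),ray(ims["top"],265,221,.01),"mixer",ray(ims["scene"],268,185,0))
E
python3 m2.py
```

```text
grip [317.1905 357.5   ] [429.87692 221.44615] 126 65 [0.5586 0.0208 0.0872]
L scene [305. 315.] [322. 331.] knob@.074 [0.5602 0.0951 0.074 ]
L top [393. 216.] [405. 228.] knob@.074 [0.5626 0.0964 0.074 ]
R scene [311. 390.] [330. 411.] knob@.074 [ 0.5543 -0.0539  0.074 ]
R top [452. 215.] [466. 229.] knob@.074 [ 0.557  -0.0531  0.074 ]
scene rest top ((461.01947021484375, 348.135986328125), (87.64192199707031, 52.127464294433594), 19.734756469726562)
  slot ((461.95928955078125, 348.70819091796875), (65.79019927978516, 22.57472038269043), 19.47073745727539)
top rest top ((464.0431823730469, 350.3172912597656), (87.63456726074219, 51.021278381347656), 19.523773193359375)
  slot ((463.92364501953125, 350.2655944824219), (66.4124984741211, 22.7828311920166), 20.209150314331055)
stand [0.58139593 0.43533362 0.01      ] [0.58299489 0.44289139 0.01      ] mixer [4.99368223e-01 5.09924152e-01 1.11022302e-16]
```

```bash
cat > to.py <<'E'
import sys
from h import *
# usage: to.py x y ztcp [closing-axis yaw deg] -> shift/turn in tool axes; also tilt
s=ctrl.get_state();p=np.array(s["position"]);r=R.from_rotvec(s["tool_rot"]);M=r.as_matrix()
a=[float(v) for v in sys.argv[1:]]
yaw=np.degrees(np.arctan2(M[1,1],M[0,1]))
if len(a)>=3:
    print("shift mm",(M.T@(np.array(a[:3])-p)*1000).round(1))
if len(a)>3: print("wz",round((yaw-a[3]+90)%180-90,2))
print("t",round(s["time"],2),"pos",p.round(4),"yaw",yaw.round(2),"zaxis",M[:,2].round(4),"q7",s["joint_positions"][6].round(2),"F",s["ft_force"].round(1),"T",s["torque"].round(3),"w",round(s["grip_width"],3),"gf",round(s["grip_force"],1))
E
python3 to.py .41 .25 .30;python3 to.py .5612 .0957 .12 66
```

```text
shift mm [-276.4 -257.2  -77.6]
t 0.3 pos [0.2589 0.596  0.2222] yaw 66.52 zaxis [-2.e-04 -6.e-04 -1.e+00] q7 -0.06 F [ 0.3 -0.7 -0.2] T [-0.029  0.01  -0.01 ] w 1.002 gf 0.0
shift mm [-476.6 -338.4  102.4]
wz 0.52
t 0.3 pos [0.2589 0.596  0.2222] yaw 66.52 zaxis [-2.e-04 -6.e-04 -1.e+00] q7 -0.06 F [ 0.3 -0.7 -0.2] T [-0.029  0.01  -0.01 ] w 1.002 gf 0.0
```

```bash
python3 -m handwheel '[{"x":-0.02,"y":-0.02,"z":-0.02},{"x":-0.05,"y":-0.045,"z":-0.03},{"x":-0.08,"y":-0.07,"z":-0.04},{"x":-0.11,"y":-0.10,"z":-0.05},{"x":-0.14,"y":-0.13,"z":-0.06},{"x":-0.17,"y":-0.16,"z":-0.07},{"x":-0.20,"y":-0.185,"z":-0.075},{"x":-0.23,"y":-0.21,"z":-0.077},{"x":-0.255,"y":-0.235,"z":-0.077},{"x":-0.276,"y":-0.257,"z":-0.077}]' 0.06 25; python3 to.py .5612 .0957 .12 66
```

```text
shift mm [-476.6 -338.4  102.4]
wz 0.52
t 0.3 pos [0.2589 0.596  0.2222] yaw 66.52 zaxis [-2.e-04 -6.e-04 -1.e+00] q7 -0.06 F [ 0.3 -0.7 -0.2] T [-0.029  0.01  -0.01 ] w 1.002 gf 0.0invalid input at $[0]: expected keys x, y, z, wx, wy, wz
```

All six keys are required.

```bash
python3 -m handwheel '[{"x":-0.03,"y":-0.02,"z":-0.02,"wx":0,"wy":0,"wz":0},{"x":-0.06,"y":-0.045,"z":-0.04,"wx":0,"wy":0,"wz":0},{"x":-0.09,"y":-0.07,"z":-0.05,"wx":0,"wy":0,"wz":0},{"x":-0.12,"y":-0.10,"z":-0.06,"wx":0,"wy":0,"wz":0},{"x":-0.15,"y":-0.13,"z":-0.07,"wx":0,"wy":0,"wz":0},{"x":-0.18,"y":-0.16,"z":-0.075,"wx":0,"wy":0,"wz":0},{"x":-0.21,"y":-0.185,"z":-0.077,"wx":0,"wy":0,"wz":0},{"x":-0.235,"y":-0.21,"z":-0.077,"wx":0,"wy":0,"wz":0},{"x":-0.26,"y":-0.235,"z":-0.077,"wx":0,"wy":0,"wz":0},{"x":-0.276,"y":-0.257,"z":-0.077,"wx":0,"wy":0,"wz":0}]' 0.06 25; python3 to.py .5612 .0957 .12 66
```

```text
time: 1.13
position: [0.4114, 0.247, 0.2999]
tool_rot: [0.645, 3.074, 0.0]
ft_force: [1.0, -0.2, 0.5]
grip_width: 0.695
grip_force: 0.0
shift mm [-197.8  -78.5  180.1]
wz 0.31
t 1.13 pos [0.4114 0.247  0.2999] yaw 66.31 zaxis [ 0.0012  0.     -1.    ] q7 0.55 F [ 1.  -0.2  0.5] T [ 0.005 -0.005 -0.018] w 0.695 gf 0.0
```

```bash
python3 -m handwheel '[{"x":-0.03,"y":-0.012,"z":0.02,"wx":0,"wy":0,"wz":0},{"x":-0.06,"y":-0.024,"z":0.04,"wx":0,"wy":0,"wz":0},{"x":-0.09,"y":-0.036,"z":0.06,"wx":0,"wy":0,"wz":0},{"x":-0.12,"y":-0.048,"z":0.08,"wx":0,"wy":0,"wz":0},{"x":-0.15,"y":-0.06,"z":0.1,"wx":0,"wy":0,"wz":0},{"x":-0.175,"y":-0.07,"z":0.12,"wx":0,"wy":0,"wz":0},{"x":-0.198,"y":-0.079,"z":0.145,"wx":0,"wy":0,"wz":0},{"x":-0.198,"y":-0.079,"z":0.17,"wx":0,"wy":0,"wz":0},{"x":-0.198,"y":-0.079,"z":0.18,"wx":0,"wy":0,"wz":0},{"x":-0.198,"y":-0.079,"z":0.18,"wx":0,"wy":0,"wz":0}]'; python3 to.py .5612 .0957 .044
```

```text
time: 1.97
position: [0.5576, 0.0991, 0.1167]
tool_rot: [-0.638, -3.071, 0.004]
ft_force: [-0.6, 0.0, 0.5]
grip_width: 0.692
grip_force: 0.0
shift mm [-5.  -1.4 72.7]
t 1.97 pos [0.5576 0.0991 0.1167] yaw 66.52 zaxis [-0.0058 -0.0013 -1.    ] q7 1.02 F [-0.6  0.   0.5] T [-0.018  0.006  0.031] w 0.692 gf 0.0
```

```bash
python3 -m handwheel '[{"x":-0.003,"y":-0.001,"z":0.01,"wx":0,"wy":0,"wz":0},{"x":-0.003,"y":-0.001,"z":0.02,"wx":0,"wy":0,"wz":0},{"x":-0.003,"y":-0.001,"z":0.02,"wx":0,"wy":0,"wz":0},{"x":-0.003,"y":-0.001,"z":0.02,"wx":0,"wy":0,"wz":0}]'; python3 to.py .5612 .0957 .044
```

```text
time: 2.3
position: [0.5621, 0.0977, 0.0998]
tool_rot: [0.638, 3.076, 0.001]
ft_force: [-0.6, -0.3, 0.2]
grip_width: 0.692
grip_force: 0.0
shift mm [ 0.  -2.2 55.8]
t 2.3 pos [0.5621 0.0977 0.0998] yaw 66.58 zaxis [ 1.e-04  4.e-04 -1.e+00] q7 1.03 F [-0.6 -0.3  0.2] T [ 0.025 -0.051  0.012] w 0.692 gf 0.0
```

```bash
python3 -m handwheel '[{"x":0,"y":-0.002,"z":0.015,"wx":0,"wy":0,"wz":0},{"x":0,"y":-0.002,"z":0.03,"wx":0,"wy":0,"wz":0},{"x":0,"y":-0.002,"z":0.045,"wx":0,"wy":0,"wz":0},{"x":0,"y":-0.002,"z":0.052,"wx":0,"wy":0,"wz":0},{"x":0,"y":-0.002,"z":0.0555,"wx":0,"wy":0,"wz":0},{"x":0,"y":-0.002,"z":0.0555,"wx":0,"wy":0,"wz":0},{"x":0,"y":-0.002,"z":0.0555,"wx":0,"wy":0,"wz":0}]'; python3 to.py .5612 .0957 .044
python3 -m handwheel '[{"x":0,"y":0,"z":0,"wx":0,"wy":0,"wz":0},{"x":0,"y":0,"z":0,"wx":0,"wy":0,"wz":0},{"x":0,"y":0,"z":0,"wx":0,"wy":0,"wz":0},{"x":0,"y":0,"z":0,"wx":0,"wy":0,"wz":0},{"x":0,"y":0,"z":0,"wx":0,"wy":0,"wz":0}]' 0.02 25; python3 to.py .5612 .0957 .044
```

```text
time: 2.88
position: [0.5621, 0.0954, 0.0449]
tool_rot: [0.639, 3.075, 0.001]
ft_force: [-0.3, 0.5, 0.5]
grip_width: 0.69
grip_force: 0.0
shift mm [ 0.9 -0.1  0.9]
t 2.88 pos [0.5621 0.0954 0.0449] yaw 66.53 zaxis [ 1.3e-03  4.0e-04 -1.0e+00] q7 1.06 F [-0.3  0.5  0.5] T [ 0.012 -0.044  0.025] w 0.69 gf 0.0
time: 3.3
position: [0.5617, 0.0955, 0.0444]
tool_rot: [0.639, 3.075, 0.001]
ft_force: [0.2, -0.8, -0.3]
grip_width: 0.41
grip_force: 25.0
shift mm [0.6 0.  0.4]
t 3.3 pos [0.5617 0.0955 0.0444] yaw 66.52 zaxis [ 7.e-04  5.e-04 -1.e+00] q7 1.06 F [ 0.2 -0.8 -0.3] T [-0.456  0.123 -0.045] w 0.41 gf 25.0
```

```bash
python3 -m handwheel '[{"x":0,"y":0,"z":0,"wx":0,"wy":0,"wz":2},{"x":0,"y":0,"z":0,"wx":0,"wy":0,"wz":4},{"x":0,"y":0,"z":0,"wx":0,"wy":0,"wz":6},{"x":0,"y":0,"z":0,"wx":0,"wy":0,"wz":9},{"x":0,"y":0,"z":0,"wx":0,"wy":0,"wz":12},{"x":0,"y":0,"z":0,"wx":0,"wy":0,"wz":15},{"x":0,"y":0,"z":0,"wx":0,"wy":0,"wz":17},{"x":0,"y":0,"z":0,"wx":0,"wy":0,"wz":19},{"x":0,"y":0,"z":0,"wx":0,"wy":0,"wz":20},{"x":0,"y":0,"z":0,"wx":0,"wy":0,"wz":20}]'; python3 to.py .5612 .0957 .044
cat > dial.py <<'E'
from m2 import *
E
python3 - <<'E'
from h import *
d=grab("top"); cv2.imwrite("pics/t1.png",cv2.resize(d["image"][170:260,350:480],None,fx=5,fy=5)[:,:,::-1])
E
```

```text
time: 4.13
position: [0.5617, 0.0954, 0.0444]
tool_rot: [1.164, 2.918, 0.001]
ft_force: [0.6, -0.1, 2.6]
grip_width: 0.408
grip_force: 25.0
shift mm [ 0.6 -0.1  0.4]
t 4.13 pos [0.5617 0.0954 0.0444] yaw 46.52 zaxis [ 5.e-04  2.e-04 -1.e+00] q7 0.73 F [ 0.6 -0.1  2.6] T [ 0.027 -0.003  0.037] w 0.408 gf 25.0
```

```bash
rm dial.py; cat > chk.py <<'E'
import sys
from bench import ctrl
s=ctrl.get_state();t=s["torque"][2];print("t",round(s["time"],2),"Tz",round(t,3),"gf",round(s["grip_force"],1));sys.exit(abs(t)>0.12)
E
m1='{"x":0,"y":0,"z":0,"wx":0,"wy":0,"wz":'
python3 -m handwheel '[{"x":0,"y":0,"z":0,"wx":0,"wy":0,"wz":1},{"x":0,"y":0,"z":0,"wx":0,"wy":0,"wz":2},{"x":0,"y":0,"z":0,"wx":0,"wy":0,"wz":3},{"x":0,"y":0,"z":0,"wx":0,"wy":0,"wz":4}]' >/dev/null; python3 chk.py && python3 -m handwheel '[{"x":0,"y":0,"z":0,"wx":0,"wy":0,"wz":1},{"x":0,"y":0,"z":0,"wx":0,"wy":0,"wz":2},{"x":0,"y":0,"z":0,"wx":0,"wy":0,"wz":3}]' >/dev/null && python3 chk.py && python3 -m handwheel '[{"x":0,"y":0,"z":0,"wx":0,"wy":0,"wz":1},{"x":0,"y":0,"z":0,"wx":0,"wy":0,"wz":2},{"x":0,"y":0,"z":0,"wx":0,"wy":0,"wz":3}]' >/dev/null && python3 chk.py && python3 -m handwheel '[{"x":0,"y":0,"z":0,"wx":0,"wy":0,"wz":1},{"x":0,"y":0,"z":0,"wx":0,"wy":0,"wz":2},{"x":0,"y":0,"z":0,"wx":0,"wy":0,"wz":3}]' >/dev/null && python3 chk.py ; python3 to.py
```

```text
t 4.52 Tz 0.133 gf 25.0
t 4.52 pos [0.5617 0.0954 0.0444] yaw 42.43 zaxis [ 6.e-04  3.e-04 -1.e+00] q7 0.66 F [-0.4 -0.   3.4] T [0.055 0.07  0.133] w 0.406 gf 25.0True
```

View pics/t1.png

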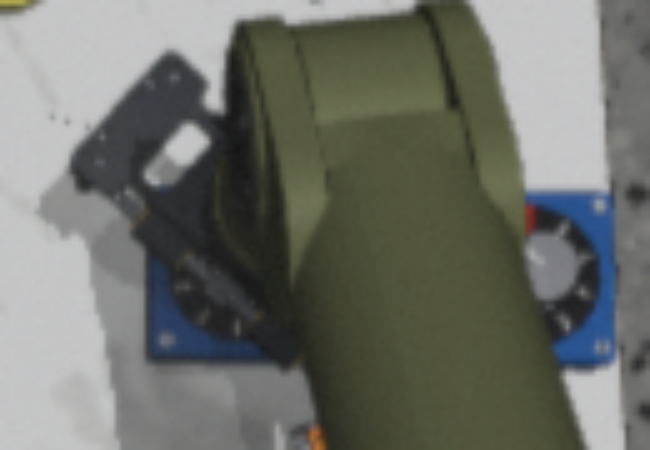

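The gripper at t1 (215,275) hides the left knob, so I go by feel. I hold for a moment and reread the torque.

```bash
cat > /dev/null; for i in 1 2 3; do python3 -m handwheel '[{"x":0,"y":0,"z":0,"wx":0,"wy":0,"wz":0}]' >/dev/null; python3 chk.py; done; python3 -m handwheel '[{"x":0,"y":0,"z":0,"wx":0,"wy":0,"wz":1},{"x":0,"y":0,"z":0,"wx":0,"wy":0,"wz":2},{"x":0,"y":0,"z":0,"wx":0,"wy":0,"wz":2}]' >/dev/null; for i in 1 2 3; do python3 -m handwheel '[{"x":0,"y":0,"z":0,"wx":0,"wy":0,"wz":0}]' >/dev/null; python3 chk.py; done
```

```text
t 4.6 Tz 0.037 gf 25.0
t 4.68 Tz 0.028 gf 25.0
t 4.77 Tz 0.017 gf 25.0
t 5.1 Tz 0.036 gf 25.0
t 5.18 Tz -0.014 gf 25.0
t 5.27 Tz -0.027 gf 25.0False
False
False
False
False
False
```

```bash
sed -i 's/sys.exit(abs(t)>0.12)/sys.exit(1 if abs(t)>0.09 else 0)/' chk.py
python3 -m handwheel '[{"x":0,"y":0,"z":0,"wx":0,"wy":0,"wz":1},{"x":0,"y":0,"z":0,"wx":0,"wy":0,"wz":2},{"x":0,"y":0,"z":0,"wx":0,"wy":0,"wz":3},{"x":0,"y":0,"z":0,"wx":0,"wy":0,"wz":3},{"x":0,"y":0,"z":0,"wx":0,"wy":0,"wz":3}]' >/dev/null; python3 chk.py && python3 -m handwheel '[{"x":0,"y":0,"z":0,"wx":0,"wy":0,"wz":1},{"x":0,"y":0,"z":0,"wx":0,"wy":0,"wz":2},{"x":0,"y":0,"z":0,"wx":0,"wy":0,"wz":3},{"x":0,"y":0,"z":0,"wx":0,"wy":0,"wz":3},{"x":0,"y":0,"z":0,"wx":0,"wy":0,"wz":3}]' >/dev/null && python3 chk.py && python3 -m handwheel '[{"x":0,"y":0,"z":0,"wx":0,"wy":0,"wz":1},{"x":0,"y":0,"z":0,"wx":0,"wy":0,"wz":2},{"x":0,"y":0,"z":0,"wx":0,"wy":0,"wz":3},{"x":0,"y":0,"z":0,"wx":0,"wy":0,"wz":3},{"x":0,"y":0,"z":0,"wx":0,"wy":0,"wz":3}]' >/dev/null && python3 chk.py && python3 -m handwheel '[{"x":0,"y":0,"z":0,"wx":0,"wy":0,"wz":1},{"x":0,"y":0,"z":0,"wx":0,"wy":0,"wz":2},{"x":0,"y":0,"z":0,"wx":0,"wy":0,"wz":3},{"x":0,"y":0,"z":0,"wx":0,"wy":0,"wz":3},{"x":0,"y":0,"z":0,"wx":0,"wy":0,"wz":3}]' >/dev/null && python3 chk.py ; python3 to.py
```

```text
t 5.68 Tz 0.029 gf 25.0
t 6.1 Tz 0.062 gf 25.0
t 6.52 Tz 0.029 gf 25.0
t 6.93 Tz 0.052 gf 25.0
t 6.93 pos [0.5616 0.0953 0.0443] yaw 28.47 zaxis [ 3.e-04  3.e-04 -1.e+00] q7 0.43 F [-0.8 -0.3  5. ] T [0.133 0.16  0.052] w 0.408 gf 25.0
```

```bash

python3 -m handwheel '[{"x":0,"y":0,"z":0,"wx":0,"wy":0,"wz":1},{"x":0,"y":0,"z":0,"wx":0,"wy":0,"wz":2},{"x":0,"y":0,"z":0,"wx":0,"wy":0,"wz":3},{"x":0,"y":0,"z":0,"wx":0,"wy":0,"wz":3},{"x":0,"y":0,"z":0,"wx":0,"wy":0,"wz":3}]' >/dev/null; python3 chk.py && python3 -m handwheel '[{"x":0,"y":0,"z":0,"wx":0,"wy":0,"wz":1},{"x":0,"y":0,"z":0,"wx":0,"wy":0,"wz":2},{"x":0,"y":0,"z":0,"wx":0,"wy":0,"wz":3},{"x":0,"y":0,"z":0,"wx":0,"wy":0,"wz":3},{"x":0,"y":0,"z":0,"wx":0,"wy":0,"wz":3}]' >/dev/null && python3 chk.py && python3 -m handwheel '[{"x":0,"y":0,"z":0,"wx":0,"wy":0,"wz":1},{"x":0,"y":0,"z":0,"wx":0,"wy":0,"wz":2},{"x":0,"y":0,"z":0,"wx":0,"wy":0,"wz":3},{"x":0,"y":0,"z":0,"wx":0,"wy":0,"wz":3},{"x":0,"y":0,"z":0,"wx":0,"wy":0,"wz":3}]' >/dev/null && python3 chk.py && python3 -m handwheel '[{"x":0,"y":0,"z":0,"wx":0,"wy":0,"wz":1},{"x":0,"y":0,"z":0,"wx":0,"wy":0,"wz":2},{"x":0,"y":0,"z":0,"wx":0,"wy":0,"wz":3},{"x":0,"y":0,"z":0,"wx":0,"wy":0,"wz":3},{"x":0,"y":0,"z":0,"wx":0,"wy":0,"wz":3}]' >/dev/null && python3 chk.py ; python3 to.py
```

```text
t 7.35 Tz -0.003 gf 25.0
t 7.77 Tz -0.034 gf 25.0
t 8.18 Tz 0.035 gf 25.0
t 8.6 Tz -0.018 gf 25.0
t 8.6 pos [0.5616 0.0953 0.0443] yaw 16.46 zaxis [ 3.e-04  2.e-04 -1.e+00] q7 0.23 F [-0.7  0.9  4.9] T [ 0.055  0.157 -0.018] w 0.406 gf 25.0
```

```bash

python3 -m handwheel '[{"x":0,"y":0,"z":0,"wx":0,"wy":0,"wz":1},{"x":0,"y":0,"z":0,"wx":0,"wy":0,"wz":2},{"x":0,"y":0,"z":0,"wx":0,"wy":0,"wz":3},{"x":0,"y":0,"z":0,"wx":0,"wy":0,"wz":3},{"x":0,"y":0,"z":0,"wx":0,"wy":0,"wz":3}]' >/dev/null; python3 chk.py && python3 -m handwheel '[{"x":0,"y":0,"z":0,"wx":0,"wy":0,"wz":1},{"x":0,"y":0,"z":0,"wx":0,"wy":0,"wz":2},{"x":0,"y":0,"z":0,"wx":0,"wy":0,"wz":3},{"x":0,"y":0,"z":0,"wx":0,"wy":0,"wz":3},{"x":0,"y":0,"z":0,"wx":0,"wy":0,"wz":3}]' >/dev/null && python3 chk.py && python3 -m handwheel '[{"x":0,"y":0,"z":0,"wx":0,"wy":0,"wz":1},{"x":0,"y":0,"z":0,"wx":0,"wy":0,"wz":2},{"x":0,"y":0,"z":0,"wx":0,"wy":0,"wz":3},{"x":0,"y":0,"z":0,"wx":0,"wy":0,"wz":3},{"x":0,"y":0,"z":0,"wx":0,"wy":0,"wz":3}]' >/dev/null && python3 chk.py ; python3 to.py
```

```text
t 9.02 Tz 0.056 gf 25.0
t 9.43 Tz 0.03 gf 25.0
t 9.85 Tz 0.022 gf 25.0
t 9.85 pos [0.5616 0.0953 0.0443] yaw 7.46 zaxis [ 2.e-04  3.e-04 -1.e+00] q7 0.08 F [-0.9  0.4  5.8] T [0.017 0.158 0.022] w 0.407 gf 25.0
```

```bash

python3 -m handwheel '[{"x":0,"y":0,"z":0,"wx":0,"wy":0,"wz":1},{"x":0,"y":0,"z":0,"wx":0,"wy":0,"wz":2},{"x":0,"y":0,"z":0,"wx":0,"wy":0,"wz":3},{"x":0,"y":0,"z":0,"wx":0,"wy":0,"wz":3},{"x":0,"y":0,"z":0,"wx":0,"wy":0,"wz":3}]' >/dev/null; python3 chk.py && python3 -m handwheel '[{"x":0,"y":0,"z":0,"wx":0,"wy":0,"wz":1},{"x":0,"y":0,"z":0,"wx":0,"wy":0,"wz":2},{"x":0,"y":0,"z":0,"wx":0,"wy":0,"wz":3},{"x":0,"y":0,"z":0,"wx":0,"wy":0,"wz":3},{"x":0,"y":0,"z":0,"wx":0,"wy":0,"wz":3}]' >/dev/null && python3 chk.py; python3 to.py
python3 - <<'E'
from h import *
d=grab("scene"); cv2.imwrite("pics/s2.png",cv2.resize(d["image"][270:420,250:400],None,fx=4,fy=4,interpolation=2)[:,:,::-1])
E
```

```text
t 10.27 Tz -0.091 gf 25.0
t 10.27 pos [0.5615 0.0953 0.0443] yaw 4.45 zaxis [ 1.e-04  3.e-04 -1.e+00] q7 0.03 F [-1.  -0.1  5.9] T [ 0.112  0.202 -0.091] w 0.407 gf 25.0
```

View pics/s2.png

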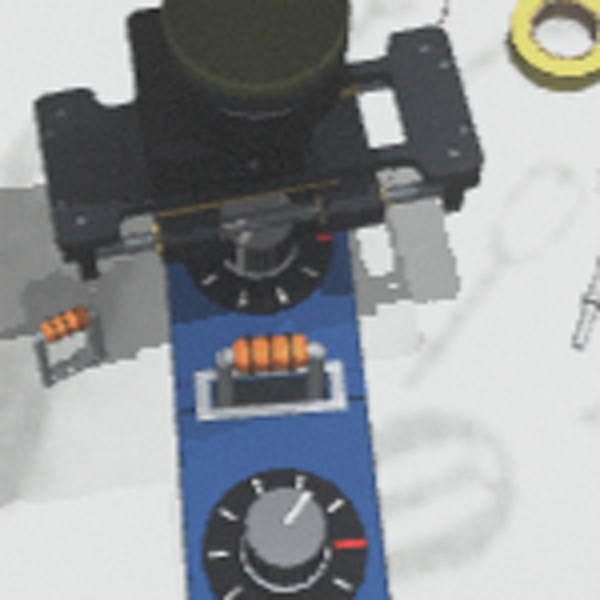

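The left knob shows between the fingers at s2 (262,250), with its pointer towards the viewer. The negative reading was only noise, so I ease on with a one-sided check.

```bash
sed -i 's/abs(t)>0.09/t*float(sys.argv[1])>0.09/' chk.py
python3 -m handwheel '[{"x":0,"y":0,"z":0,"wx":0,"wy":0,"wz":1},{"x":0,"y":0,"z":0,"wx":0,"wy":0,"wz":2},{"x":0,"y":0,"z":0,"wx":0,"wy":0,"wz":2},{"x":0,"y":0,"z":0,"wx":0,"wy":0,"wz":2}]' >/dev/null; python3 chk.py 1 && python3 -m handwheel '[{"x":0,"y":0,"z":0,"wx":0,"wy":0,"wz":1},{"x":0,"y":0,"z":0,"wx":0,"wy":0,"wz":2},{"x":0,"y":0,"z":0,"wx":0,"wy":0,"wz":2},{"x":0,"y":0,"z":0,"wx":0,"wy":0,"wz":2}]' >/dev/null && python3 chk.py 1 && python3 -m handwheel '[{"x":0,"y":0,"z":0,"wx":0,"wy":0,"wz":1},{"x":0,"y":0,"z":0,"wx":0,"wy":0,"wz":2},{"x":0,"y":0,"z":0,"wx":0,"wy":0,"wz":2},{"x":0,"y":0,"z":0,"wx":0,"wy":0,"wz":2}]' >/dev/null && python3 chk.py 1; python3 to.py
```

```text
t 10.65 Tz 0.004 gf 25.0
t 10.98 Tz 0.072 gf 25.0
t 11.32 Tz 0.241 gf 25.0
t 11.32 pos [0.5615 0.0953 0.0443] yaw -1.5 zaxis [ 2.e-04  0.e+00 -1.e+00] q7 -0.06 F [0.1 0.2 6.4] T [0.022 0.29  0.241] w 0.405 gf 25.0
```

```bash
for i in 1 2 3; do python3 -m handwheel '[{"x":0,"y":0,"z":0,"wx":0,"wy":0,"wz":0}]' >/dev/null; python3 chk.py 1; done
```

```text
t 11.4 Tz 0.246 gf 25.0
t 11.48 Tz 0.216 gf 25.0
t 11.57 Tz 0.247 gf 25.0
```

The catch holds steadily at 0.24 N m, so the left dial is in. I release it and go to the right dial.

```bash
python3 -m handwheel '[{"x":0,"y":0,"z":0,"wx":0,"wy":0,"wz":0},{"x":0,"y":0,"z":0,"wx":0,"wy":0,"wz":0},{"x":0,"y":0,"z":0,"wx":0,"wy":0,"wz":0},{"x":0,"y":0,"z":-0.015,"wx":0,"wy":0,"wz":0},{"x":0,"y":0,"z":-0.04,"wx":0,"wy":0,"wz":0},{"x":0,"y":0,"z":-0.07,"wx":0,"wy":0,"wz":0},{"x":0,"y":0,"z":-0.075,"wx":0,"wy":0,"wz":0},{"x":0,"y":0,"z":-0.075,"wx":0,"wy":0,"wz":0}]' 0.06; python3 to.py .5555 -.0538 .115 -2
```

```text
time: 12.23
position: [0.563, 0.0954, 0.121]
tool_rot: [2.249, 2.191, 0.006]
ft_force: [0.2, 0.7, -0.4]
grip_width: 0.688
grip_force: 0.0
shift mm [-149.3   -3.6    5.8]
wz 0.5
t 12.23 pos [0.563  0.0954 0.121 ] yaw -1.5 zaxis [ 0.0039  0.0015 -1.    ] q7 -0.11 F [ 0.2  0.7 -0.4] T [-0.079  0.074  0.013] w 0.688 gf 0.0
```

```bash
python3 -m handwheel '[{"x":-0.03,"y":-0.001,"z":0,"wx":0,"wy":0,"wz":0},{"x":-0.06,"y":-0.002,"z":0,"wx":0,"wy":0,"wz":0},{"x":-0.09,"y":-0.003,"z":0,"wx":0,"wy":0,"wz":0},{"x":-0.12,"y":-0.004,"z":0,"wx":0,"wy":0,"wz":0},{"x":-0.14,"y":-0.004,"z":0.0,"wx":0,"wy":0,"wz":0},{"x":-0.149,"y":-0.004,"z":0.01,"wx":0,"wy":0,"wz":0},{"x":-0.149,"y":-0.004,"z":0.02,"wx":0,"wy":0,"wz":0},{"x":-0.149,"y":-0.004,"z":0.02,"wx":0,"wy":0,"wz":0},{"x":-0.149,"y":-0.004,"z":0.02,"wx":0,"wy":0,"wz":0}]' >/dev/null; python3 to.py .5555 -.0538 .044
```

```text
shift mm [-1.6  3.4 53.2]
t 12.98 pos [ 0.5524 -0.0522  0.0972] yaw -1.41 zaxis [-3.5e-03  2.0e-04 -1.0e+00] q7 0.17 F [ 0.6 -0.1 -0.3] T [-0.094  0.012 -0.019] w 0.69 gf 0.0
```

```bash
python3 -m handwheel '[{"x":-0.001,"y":0,"z":0.015,"wx":0,"wy":0,"wz":0},{"x":-0.001,"y":0,"z":0.03,"wx":0,"wy":0,"wz":0},{"x":-0.001,"y":0,"z":0.03,"wx":0,"wy":0,"wz":0},{"x":-0.001,"y":0,"z":0.03,"wx":0,"wy":0,"wz":0}]' >/dev/null; python3 to.py .5555 -.0538 .044
```

```text
shift mm [-0.5  2.5 24.5]
t 13.32 pos [ 0.5531 -0.0532  0.0685] yaw -1.37 zaxis [-1.9e-03  1.0e-04 -1.0e+00] q7 0.2 F [-0.6 -0.1  0.4] T [-0.095  0.034  0.038] w 0.691 gf 0.0
```

```bash
python3 -m handwheel '[{"x":0,"y":0.002,"z":0.012,"wx":0,"wy":0,"wz":0},{"x":0,"y":0.002,"z":0.022,"wx":0,"wy":0,"wz":0},{"x":0,"y":0.002,"z":0.0245,"wx":0,"wy":0,"wz":0},{"x":0,"y":0.002,"z":0.0245,"wx":0,"wy":0,"wz":0}]' >/dev/null; python3 to.py .5555 -.0538 .044
python3 -m handwheel '[{"x":0,"y":0,"z":0,"wx":0,"wy":0,"wz":0},{"x":0,"y":0,"z":0,"wx":0,"wy":0,"wz":0},{"x":0,"y":0,"z":0,"wx":0,"wy":0,"wz":0},{"x":0,"y":0,"z":0,"wx":0,"wy":0,"wz":0},{"x":0,"y":0,"z":0,"wx":0,"wy":0,"wz":0}]' 0.02 25 >/dev/null; python3 to.py
```

```text
shift mm [ 0.7  0.8 -0.6]
t 13.65 pos [ 0.5547 -0.0545  0.0434] yaw -1.47 zaxis [-2.1e-03 -2.0e-04 -1.0e+00] q7 0.22 F [-0.6  0.4 -0.1] T [-0.05   0.059 -0.002] w 0.689 gf 0.0
t 14.07 pos [ 0.5553 -0.0547  0.0449] yaw -1.48 zaxis [-5.e-04  3.e-04 -1.e+00] q7 0.22 F [-0.  -0.2  3.8] T [ 0.028 -0.102  0.011] w 0.408 gf 25.0
```

```bash
python3 -m handwheel '[{"x":0,"y":0,"z":0,"wx":0,"wy":0,"wz":-2},{"x":0,"y":0,"z":0,"wx":0,"wy":0,"wz":-5},{"x":0,"y":0,"z":0,"wx":0,"wy":0,"wz":-8},{"x":0,"y":0,"z":0,"wx":0,"wy":0,"wz":-11},{"x":0,"y":0,"z":0,"wx":0,"wy":0,"wz":-14},{"x":0,"y":0,"z":0,"wx":0,"wy":0,"wz":-17},{"x":0,"y":0,"z":0,"wx":0,"wy":0,"wz":-19},{"x":0,"y":0,"z":0,"wx":0,"wy":0,"wz":-20},{"x":0,"y":0,"z":0,"wx":0,"wy":0,"wz":-20},{"x":0,"y":0,"z":0,"wx":0,"wy":0,"wz":-20}]' >/dev/null; python3 to.py
python3 chk.py -1 && python3 -m handwheel '[{"x":0,"y":0,"z":0,"wx":0,"wy":0,"wz":-1},{"x":0,"y":0,"z":0,"wx":0,"wy":0,"wz":-2},{"x":0,"y":0,"z":0,"wx":0,"wy":0,"wz":-3},{"x":0,"y":0,"z":0,"wx":0,"wy":0,"wz":-3},{"x":0,"y":0,"z":0,"wx":0,"wy":0,"wz":-3}]' >/dev/null && python3 chk.py -1 && python3 -m handwheel '[{"x":0,"y":0,"z":0,"wx":0,"wy":0,"wz":-1},{"x":0,"y":0,"z":0,"wx":0,"wy":0,"wz":-2},{"x":0,"y":0,"z":0,"wx":0,"wy":0,"wz":-3},{"x":0,"y":0,"z":0,"wx":0,"wy":0,"wz":-3},{"x":0,"y":0,"z":0,"wx":0,"wy":0,"wz":-3}]' >/dev/null && python3 chk.py -1 && python3 -m handwheel '[{"x":0,"y":0,"z":0,"wx":0,"wy":0,"wz":-1},{"x":0,"y":0,"z":0,"wx":0,"wy":0,"wz":-2},{"x":0,"y":0,"z":0,"wx":0,"wy":0,"wz":-3},{"x":0,"y":0,"z":0,"wx":0,"wy":0,"wz":-3},{"x":0,"y":0,"z":0,"wx":0,"wy":0,"wz":-3}]' >/dev/null && python3 chk.py -1; python3 to.py
```

```text
t 14.9 pos [ 0.5555 -0.0546  0.0449] yaw 18.47 zaxis [-2.e-04  4.e-04 -1.e+00] q7 0.55 F [-3.5  1.1  4. ] T [ 0.068  0.541 -0.017] w 0.402 gf 25.0
t 14.9 Tz -0.017 gf 25.0
t 15.32 Tz 0.007 gf 25.0
t 15.73 Tz 0.003 gf 25.0
t 16.15 Tz 0.005 gf 25.0
t 16.15 pos [ 0.5555 -0.0547  0.0448] yaw 27.56 zaxis [-1.e-04  2.e-04 -1.e+00] q7 0.7 F [-1.9  0.2  5.4] T [0.    0.646 0.005] w 0.406 gf 25.0
```

```bash
python3 -m handwheel '[{"x":0,"y":0,"z":0,"wx":0,"wy":0,"wz":-1},{"x":0,"y":0,"z":0,"wx":0,"wy":0,"wz":-2},{"x":0,"y":0,"z":0,"wx":0,"wy":0,"wz":-3},{"x":0,"y":0,"z":0,"wx":0,"wy":0,"wz":-3},{"x":0,"y":0,"z":0,"wx":0,"wy":0,"wz":-3}]' >/dev/null && python3 chk.py -1 && python3 -m handwheel '[{"x":0,"y":0,"z":0,"wx":0,"wy":0,"wz":-1},{"x":0,"y":0,"z":0,"wx":0,"wy":0,"wz":-2},{"x":0,"y":0,"z":0,"wx":0,"wy":0,"wz":-3},{"x":0,"y":0,"z":0,"wx":0,"wy":0,"wz":-3},{"x":0,"y":0,"z":0,"wx":0,"wy":0,"wz":-3}]' >/dev/null && python3 chk.py -1 && python3 -m handwheel '[{"x":0,"y":0,"z":0,"wx":0,"wy":0,"wz":-1},{"x":0,"y":0,"z":0,"wx":0,"wy":0,"wz":-2},{"x":0,"y":0,"z":0,"wx":0,"wy":0,"wz":-3},{"x":0,"y":0,"z":0,"wx":0,"wy":0,"wz":-3},{"x":0,"y":0,"z":0,"wx":0,"wy":0,"wz":-3}]' >/dev/null && python3 chk.py -1 && python3 -m handwheel '[{"x":0,"y":0,"z":0,"wx":0,"wy":0,"wz":-1},{"x":0,"y":0,"z":0,"wx":0,"wy":0,"wz":-2},{"x":0,"y":0,"z":0,"wx":0,"wy":0,"wz":-3},{"x":0,"y":0,"z":0,"wx":0,"wy":0,"wz":-3},{"x":0,"y":0,"z":0,"wx":0,"wy":0,"wz":-3}]' >/dev/null && python3 chk.py -1; python3 to.py
```

```text
t 16.57 Tz -0.044 gf 25.0
t 16.98 Tz -0.006 gf 25.0
t 17.4 Tz -0.037 gf 25.0
t 17.82 Tz -0.095 gf 25.0
t 17.82 pos [ 0.5556 -0.0546  0.0449] yaw 39.57 zaxis [-0.e+00  3.e-04 -1.e+00] q7 0.9 F [-2.5  0.4  5.3] T [-0.028  0.606 -0.095] w 0.411 gf 25.0
```

```bash
for i in 1 2; do python3 -m handwheel '[{"x":0,"y":0,"z":0,"wx":0,"wy":0,"wz":0}]' >/dev/null; python3 chk.py -1; done;  python3 -m handwheel '[{"x":0,"y":0,"z":0,"wx":0,"wy":0,"wz":-1},{"x":0,"y":0,"z":0,"wx":0,"wy":0,"wz":-2},{"x":0,"y":0,"z":0,"wx":0,"wy":0,"wz":-2},{"x":0,"y":0,"z":0,"wx":0,"wy":0,"wz":-2}]' >/dev/null; for i in 1 2; do python3 -m handwheel '[{"x":0,"y":0,"z":0,"wx":0,"wy":0,"wz":0}]' >/dev/null; python3 chk.py -1; done
```

```text
t 17.9 Tz -0.081 gf 25.0
t 17.98 Tz -0.01 gf 25.0
t 18.4 Tz -0.07 gf 25.0
t 18.48 Tz -0.054 gf 25.0
```

```bash
python3 -m handwheel '[{"x":0,"y":0,"z":0,"wx":0,"wy":0,"wz":-1},{"x":0,"y":0,"z":0,"wx":0,"wy":0,"wz":-2},{"x":0,"y":0,"z":0,"wx":0,"wy":0,"wz":-3},{"x":0,"y":0,"z":0,"wx":0,"wy":0,"wz":-3},{"x":0,"y":0,"z":0,"wx":0,"wy":0,"wz":-3}]' >/dev/null && python3 chk.py -1 && python3 -m handwheel '[{"x":0,"y":0,"z":0,"wx":0,"wy":0,"wz":-1},{"x":0,"y":0,"z":0,"wx":0,"wy":0,"wz":-2},{"x":0,"y":0,"z":0,"wx":0,"wy":0,"wz":-3},{"x":0,"y":0,"z":0,"wx":0,"wy":0,"wz":-3},{"x":0,"y":0,"z":0,"wx":0,"wy":0,"wz":-3}]' >/dev/null && python3 chk.py -1 && python3 -m handwheel '[{"x":0,"y":0,"z":0,"wx":0,"wy":0,"wz":-1},{"x":0,"y":0,"z":0,"wx":0,"wy":0,"wz":-2},{"x":0,"y":0,"z":0,"wx":0,"wy":0,"wz":-3},{"x":0,"y":0,"z":0,"wx":0,"wy":0,"wz":-3},{"x":0,"y":0,"z":0,"wx":0,"wy":0,"wz":-3}]' >/dev/null && python3 chk.py -1; python3 -m handwheel '[{"x":0,"y":0,"z":0,"wx":0,"wy":0,"wz":0}]' >/dev/null; python3 to.py
```

```text
t 18.9 Tz -0.012 gf 25.0
t 19.32 Tz 0.009 gf 25.0
t 19.73 Tz 0.011 gf 25.0
t 19.82 pos [ 0.5556 -0.0546  0.0449] yaw 50.55 zaxis [ 1.e-04  2.e-04 -1.e+00] q7 1.08 F [-2.4  0.2  5.3] T [ 0.073  0.579 -0.051] w 0.406 gf 25.0
```

```bash
python3 -m handwheel '[{"x":0,"y":0,"z":0,"wx":0,"wy":0,"wz":-1},{"x":0,"y":0,"z":0,"wx":0,"wy":0,"wz":-2},{"x":0,"y":0,"z":0,"wx":0,"wy":0,"wz":-3},{"x":0,"y":0,"z":0,"wx":0,"wy":0,"wz":-3},{"x":0,"y":0,"z":0,"wx":0,"wy":0,"wz":-3}]' >/dev/null && python3 chk.py -1 && python3 -m handwheel '[{"x":0,"y":0,"z":0,"wx":0,"wy":0,"wz":-1},{"x":0,"y":0,"z":0,"wx":0,"wy":0,"wz":-2},{"x":0,"y":0,"z":0,"wx":0,"wy":0,"wz":-3},{"x":0,"y":0,"z":0,"wx":0,"wy":0,"wz":-3},{"x":0,"y":0,"z":0,"wx":0,"wy":0,"wz":-3}]' >/dev/null && python3 chk.py -1 && python3 -m handwheel '[{"x":0,"y":0,"z":0,"wx":0,"wy":0,"wz":-1},{"x":0,"y":0,"z":0,"wx":0,"wy":0,"wz":-2},{"x":0,"y":0,"z":0,"wx":0,"wy":0,"wz":-3},{"x":0,"y":0,"z":0,"wx":0,"wy":0,"wz":-3},{"x":0,"y":0,"z":0,"wx":0,"wy":0,"wz":-3}]' >/dev/null && python3 chk.py -1; python3 -m handwheel '[{"x":0,"y":0,"z":0,"wx":0,"wy":0,"wz":0}]' >/dev/null; python3 to.py
```

```text
t 20.23 Tz -0.037 gf 25.0
t 20.65 Tz -0.012 gf 25.0
t 21.07 Tz 0.038 gf 25.0
t 21.15 pos [ 0.5556 -0.0546  0.0449] yaw 59.54 zaxis [ 1.e-04  3.e-04 -1.e+00] q7 1.23 F [-2.8  1.3  4.6] T [ 0.136  0.556 -0.058] w 0.406 gf 25.0
```

```bash
python3 -m handwheel '[{"x":0,"y":0,"z":0,"wx":0,"wy":0,"wz":-1},{"x":0,"y":0,"z":0,"wx":0,"wy":0,"wz":-2},{"x":0,"y":0,"z":0,"wx":0,"wy":0,"wz":-3},{"x":0,"y":0,"z":0,"wx":0,"wy":0,"wz":-3},{"x":0,"y":0,"z":0,"wx":0,"wy":0,"wz":-3}]' >/dev/null && python3 chk.py -1 && python3 -m handwheel '[{"x":0,"y":0,"z":0,"wx":0,"wy":0,"wz":-1},{"x":0,"y":0,"z":0,"wx":0,"wy":0,"wz":-2},{"x":0,"y":0,"z":0,"wx":0,"wy":0,"wz":-3},{"x":0,"y":0,"z":0,"wx":0,"wy":0,"wz":-3},{"x":0,"y":0,"z":0,"wx":0,"wy":0,"wz":-3}]' >/dev/null && python3 chk.py -1 && python3 -m handwheel '[{"x":0,"y":0,"z":0,"wx":0,"wy":0,"wz":-1},{"x":0,"y":0,"z":0,"wx":0,"wy":0,"wz":-2},{"x":0,"y":0,"z":0,"wx":0,"wy":0,"wz":-3},{"x":0,"y":0,"z":0,"wx":0,"wy":0,"wz":-3},{"x":0,"y":0,"z":0,"wx":0,"wy":0,"wz":-3}]' >/dev/null && python3 chk.py -1; python3 -m handwheel '[{"x":0,"y":0,"z":0,"wx":0,"wy":0,"wz":0}]' >/dev/null; python3 to.py
```

```text
t 21.57 Tz 0.027 gf 25.0
t 21.98 Tz 0.032 gf 25.0
t 22.4 Tz 0.049 gf 25.0
t 22.48 pos [ 0.5556 -0.0545  0.0448] yaw 68.55 zaxis [ 0.e+00  3.e-04 -1.e+00] q7 1.38 F [-2.5 -0.3  5.7] T [0.13  0.599 0.03 ] w 0.405 gf 25.0
```

```bash
python3 -m handwheel '[{"x":0,"y":0,"z":0,"wx":0,"wy":0,"wz":-1},{"x":0,"y":0,"z":0,"wx":0,"wy":0,"wz":-2},{"x":0,"y":0,"z":0,"wx":0,"wy":0,"wz":-2},{"x":0,"y":0,"z":0,"wx":0,"wy":0,"wz":-2}]' >/dev/null && python3 chk.py -1 && python3 -m handwheel '[{"x":0,"y":0,"z":0,"wx":0,"wy":0,"wz":-1},{"x":0,"y":0,"z":0,"wx":0,"wy":0,"wz":-2},{"x":0,"y":0,"z":0,"wx":0,"wy":0,"wz":-2},{"x":0,"y":0,"z":0,"wx":0,"wy":0,"wz":-2}]' >/dev/null && python3 chk.py -1; python3 -m handwheel '[{"x":0,"y":0,"z":0,"wx":0,"wy":0,"wz":0}]' >/dev/null; python3 to.py
python3 - <<'E'
from h import *
d=grab("scene"); cv2.imwrite("pics/s3.png",cv2.resize(d["image"][365:435,285:360],None,fx=8,fy=8,interpolation=2)[:,:,::-1])
E
```

```text
t 22.82 Tz 0.063 gf 25.0
t 23.15 Tz -0.057 gf 25.0
t 23.23 pos [ 0.5556 -0.0545  0.0449] yaw 72.53 zaxis [ 1.e-04  4.e-04 -1.e+00] q7 1.44 F [-2.2  0.8  5. ] T [ 0.124  0.495 -0.099] w 0.407 gf 25.0
```

View pics/s3.png

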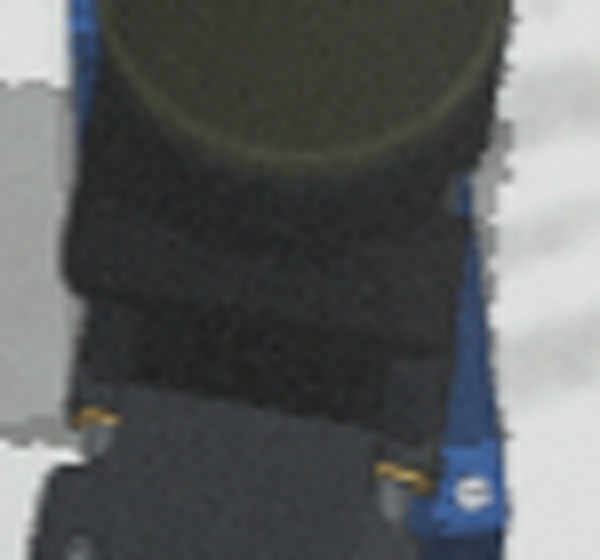

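The right knob is fully hidden by the gripper in this view, so I keep going by feel.

```bash
for i in 1 2; do python3 -m handwheel '[{"x":0,"y":0,"z":0,"wx":0,"wy":0,"wz":0}]' >/dev/null; python3 chk.py -1; done;  python3 -m handwheel '[{"x":0,"y":0,"z":0,"wx":0,"wy":0,"wz":-1},{"x":0,"y":0,"z":0,"wx":0,"wy":0,"wz":-2},{"x":0,"y":0,"z":0,"wx":0,"wy":0,"wz":-2},{"x":0,"y":0,"z":0,"wx":0,"wy":0,"wz":-2}]' >/dev/null; for i in 1 2 3; do python3 -m handwheel '[{"x":0,"y":0,"z":0,"wx":0,"wy":0,"wz":0}]' >/dev/null; python3 chk.py -1; done
```

```text
t 23.37 Tz -0.063 gf 25.0
t 23.45 Tz -0.048 gf 25.0
t 23.87 Tz -0.149 gf 25.0
t 23.95 Tz -0.212 gf 25.0
t 24.03 Tz -0.171 gf 25.0
```

```bash
python3 -m handwheel '[{"x":0,"y":0,"z":0,"wx":0,"wy":0,"wz":-0.5},{"x":0,"y":0,"z":0,"wx":0,"wy":0,"wz":-1},{"x":0,"y":0,"z":0,"wx":0,"wy":0,"wz":-1}]' >/dev/null; for i in 1 2; do python3 -m handwheel '[{"x":0,"y":0,"z":0,"wx":0,"wy":0,"wz":0}]' >/dev/null; python3 chk.py -1; done
python3 -m handwheel '[{"x":0,"y":0,"z":0,"wx":0,"wy":0,"wz":0},{"x":0,"y":0,"z":0,"wx":0,"wy":0,"wz":0},{"x":0,"y":0,"z":0,"wx":0,"wy":0,"wz":0},{"x":0,"y":0,"z":-0.015,"wx":0,"wy":0,"wz":0},{"x":0,"y":0,"z":-0.04,"wx":0,"wy":0,"wz":0},{"x":0,"y":0,"z":-0.07,"wx":0,"wy":0,"wz":0},{"x":0,"y":0,"z":-0.075,"wx":0,"wy":0,"wz":0},{"x":0,"y":0,"z":-0.075,"wx":0,"wy":0,"wz":0}]' 0.06; python3 to.py .559 .0208 .115 87.6
```

```text
t 24.37 Tz -0.232 gf 25.0
t 24.45 Tz -0.238 gf 25.0
time: 25.12
position: [0.5575, -0.0548, 0.1218]
tool_rot: [0.395, 3.112, 0.001]
ft_force: [0.1, 0.4, -0.2]
grip_width: 0.69
grip_force: 0.0
shift mm [17.5 73.6  6.9]
wz -12.07
t 25.12 pos [ 0.5575 -0.0548  0.1218] yaw 75.53 zaxis [ 5.2e-03  3.0e-04 -1.0e+00] q7 1.45 F [ 0.1  0.4 -0.2] T [0.031 0.024 0.047] w 0.69 gf 0.0
```

```bash
python3 -m handwheel '[{"x":0.006,"y":0.025,"z":0,"wx":0,"wy":0,"wz":-4},{"x":0.012,"y":0.05,"z":0,"wx":0,"wy":0,"wz":-8},{"x":0.0175,"y":0.0735,"z":0,"wx":0,"wy":0,"wz":-12},{"x":0.0175,"y":0.0735,"z":0,"wx":0,"wy":0,"wz":-12},{"x":0.0175,"y":0.0735,"z":0,"wx":0,"wy":0,"wz":-12},{"x":0.0175,"y":0.0735,"z":0,"wx":0,"wy":0,"wz":-12}]' 0.05 >/dev/null; python3 to.py .559 .0208 .067 87.6
python3 - <<'E'
from h import *
d=grab("top"); print(d["image"][221,430])
E
```

```text
shift mm [-2.5  0.3 51.6]
wz -0.05
t 25.62 pos [0.5565 0.0206 0.1186] yaw 87.55 zaxis [-0.0013 -0.001  -1.    ] q7 1.51 F [ 0.9 -0.7  0.3] T [-0.013 -0.038  0.004] w 0.576 gf 0.0
[40 28 26]
```

```bash
python3 -m handwheel '[{"x":-0.001,"y":0,"z":0.015,"wx":0,"wy":0,"wz":0},{"x":-0.001,"y":0,"z":0.03,"wx":0,"wy":0,"wz":0},{"x":-0.001,"y":0,"z":0.042,"wx":0,"wy":0,"wz":0},{"x":-0.001,"y":0,"z":0.05,"wx":0,"wy":0,"wz":0},{"x":-0.001,"y":0,"z":0.05,"wx":0,"wy":0,"wz":0},{"x":-0.001,"y":0,"z":0.05,"wx":0,"wy":0,"wz":0}]' >/dev/null; python3 to.py .559 .0208 .067 87.6
python3 -m handwheel '[{"x":0,"y":0,"z":0,"wx":0,"wy":0,"wz":0},{"x":0,"y":0,"z":0,"wx":0,"wy":0,"wz":0},{"x":0,"y":0,"z":0,"wx":0,"wy":0,"wz":0},{"x":0,"y":0,"z":0,"wx":0,"wy":0,"wz":0},{"x":0,"y":0,"z":0,"wx":0,"wy":0,"wz":0},{"x":0,"y":0,"z":0,"wx":0,"wy":0,"wz":0}]' 0.005 30 >/dev/null; python3 to.py
```

```text
shift mm [-1.2  0.5  2.3]
wz -0.12
t 26.17 pos [0.5578 0.0203 0.0693] yaw 87.48 zaxis [-8.e-04 -4.e-04 -1.e+00] q7 1.53 F [0.8 0.4 0.9] T [ 0.031  0.011 -0.088] w 0.575 gf 0.0
t 26.67 pos [0.5581 0.0209 0.0698] yaw 87.53 zaxis [ 4.e-04  1.e-04 -1.e+00] q7 1.53 F [0.2 0.3 0.2] T [ 0.041  0.1   -0.034] w 0.205 gf 0.0
```

```bash
python3 -m handwheel '[{"x":0,"y":0,"z":0.002,"wx":0,"wy":0,"wz":0},{"x":0,"y":0,"z":0.002,"wx":0,"wy":0,"wz":0},{"x":0,"y":0,"z":0.002,"wx":0,"wy":0,"wz":0}]' >/dev/null; python3 to.py
python3 -m handwheel '[{"x":0,"y":0,"z":-0.001,"wx":0,"wy":0,"wz":0},{"x":0,"y":0,"z":-0.002,"wx":0,"wy":0,"wz":0},{"x":0,"y":0,"z":-0.003,"wx":0,"wy":0,"wz":0},{"x":0,"y":0,"z":-0.004,"wx":0,"wy":0,"wz":0},{"x":0,"y":0,"z":-0.004,"wx":0,"wy":0,"wz":0}]' >/dev/null; python3 to.py
```

```text
t 26.92 pos [0.5585 0.0208 0.0689] yaw 87.52 zaxis [ 1.e-03  5.e-04 -1.e+00] q7 1.53 F [-2.4 -0.3  7.4] T [-0.045  0.589  0.021] w 0.161 gf 30.0
t 27.33 pos [0.5577 0.0208 0.0712] yaw 87.52 zaxis [-7.e-04 -1.e-04 -1.e+00] q7 1.53 F [ 0.2 -0.2 -3.5] T [ 0.044 -0.026  0.032] w 0.157 gf 30.0
```

```bash
python3 -m handwheel '[{"x":0,"y":0,"z":-0.001,"wx":0,"wy":0,"wz":0},{"x":0,"y":0,"z":-0.0015,"wx":0,"wy":0,"wz":0},{"x":0,"y":0,"z":-0.002,"wx":0,"wy":0,"wz":0},{"x":0,"y":0,"z":-0.002,"wx":0,"wy":0,"wz":0}]' >/dev/null; python3 to.py
python3 -m handwheel '[{"x":0,"y":0,"z":-0.001,"wx":0,"wy":0,"wz":0},{"x":0,"y":0,"z":-0.0015,"wx":0,"wy":0,"wz":0},{"x":0,"y":0,"z":-0.002,"wx":0,"wy":0,"wz":0},{"x":0,"y":0,"z":-0.002,"wx":0,"wy":0,"wz":0}]' >/dev/null; python3 to.py
```

```text
t 27.67 pos [0.5581 0.0208 0.0737] yaw 87.52 zaxis [ 2.e-04  1.e-04 -1.e+00] q7 1.53 F [ 0.1 -0.4 -3.3] T [ 0.062  0.05  -0.01 ] w 0.156 gf 30.0
t 28.0 pos [0.5581 0.0209 0.0757] yaw 87.52 zaxis [ 4.e-04  1.e-04 -1.e+00] q7 1.53 F [ 0.4  0.3 -1.9] T [ 0.031 -0.028  0.029] w 0.153 gf 30.0
```

It is free: 7 mm of lift with only the shackle's weight. I lift it out.

```bash
python3 -m handwheel '[{"x":0,"y":0,"z":-0.005,"wx":0,"wy":0,"wz":0},{"x":0,"y":0,"z":-0.012,"wx":0,"wy":0,"wz":0},{"x":0,"y":0,"z":-0.022,"wx":0,"wy":0,"wz":0},{"x":0,"y":0,"z":-0.034,"wx":0,"wy":0,"wz":0},{"x":0,"y":0,"z":-0.048,"wx":0,"wy":0,"wz":0},{"x":0,"y":0,"z":-0.062,"wx":0,"wy":0,"wz":0},{"x":0,"y":0,"z":-0.078,"wx":0,"wy":0,"wz":0},{"x":0,"y":0,"z":-0.094,"wx":0,"wy":0,"wz":0},{"x":0,"y":0,"z":-0.104,"wx":0,"wy":0,"wz":0},{"x":0,"y":0,"z":-0.104,"wx":0,"wy":0,"wz":0}]' - 40 >/dev/null; python3 to.py .4627 .3494 .18 109.6
python3 - <<'E'
from h import *
d=grab("scene"); cv2.imwrite("pics/s4.png",d["image"][100:460,180:480][:,:,::-1])
E
```

```text
shift mm [111.5 324.    3. ]
wz -22.09
t 28.83 pos [0.56   0.0208 0.1832] yaw 87.51 zaxis [ 0.006   0.0012 -1.    ] q7 1.49 F [ 1.5 -1.  -2.1] T [-0.001 -0.046  0.061] w 0.154 gf 40.0
```

View pics/s4.png

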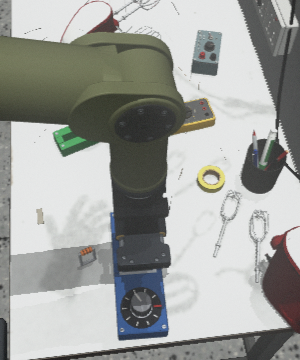

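s4 shows the shackle held over the lock at about (140,240), with the right dial's pointer up-left at (140,298). The tape (210,178) and the meter are undisturbed. I carry it to the rest.

```bash
python3 -m handwheel '[{"x":0.006,"y":0.016,"z":0,"wx":0,"wy":0,"wz":-1},{"x":0.015,"y":0.044,"z":0,"wx":0,"wy":0,"wz":-3},{"x":0.026,"y":0.076,"z":0,"wx":0,"wy":0,"wz":-6},{"x":0.037,"y":0.108,"z":0,"wx":0,"wy":0,"wz":-9},{"x":0.048,"y":0.140,"z":0,"wx":0,"wy":0,"wz":-12},{"x":0.059,"y":0.172,"z":0,"wx":0,"wy":0,"wz":-15},{"x":0.070,"y":0.204,"z":0,"wx":0,"wy":0,"wz":-18},{"x":0.080,"y":0.234,"z":0,"wx":0,"wy":0,"wz":-20},{"x":0.090,"y":0.260,"z":0,"wx":0,"wy":0,"wz":-22},{"x":0.097,"y":0.282,"z":0,"wx":0,"wy":0,"wz":-22}]' >/dev/null; python3 to.py .4627 .3494 .18 109.6
```

```text
shift mm [-6.2 40.  -1.8]
wz 0.2
t 29.72 pos [0.4704 0.3097 0.1782] yaw 109.8 zaxis [-2.7e-03 -4.0e-04 -1.0e+00] q7 1.31 F [ 0.4  0.4 -2.7] T [ 0.075 -0.016  0.027] w 0.157 gf 40.0
```

```bash
python3 -m handwheel '[{"x":-0.002,"y":0.012,"z":0,"wx":0,"wy":0,"wz":0},{"x":-0.004,"y":0.024,"z":0,"wx":0,"wy":0,"wz":0},{"x":-0.005,"y":0.034,"z":0,"wx":0,"wy":0,"wz":0},{"x":-0.005,"y":0.036,"z":0,"wx":0,"wy":0,"wz":0},{"x":-0.005,"y":0.036,"z":0,"wx":0,"wy":0,"wz":0},{"x":-0.005,"y":0.036,"z":0,"wx":0,"wy":0,"wz":0},{"x":-0.005,"y":0.036,"z":0,"wx":0,"wy":0,"wz":0},{"x":-0.005,"y":0.036,"z":0,"wx":0,"wy":0,"wz":0}]' >/dev/null; python3 to.py .4627 .3494 .11 109.6
python3 - <<'E'
from h import *
d=grab("scene"); cv2.imwrite("pics/s5.png",cv2.resize(d["image"][120:280,200:360],None,fx=3.6,fy=3.6,interpolation=2)[:,:,::-1])
E
```

```text
shift mm [ 1.   9.2 69.7]
wz -0.19
t 30.38 pos [0.4666 0.3411 0.1797] yaw 109.41 zaxis [ 3.e-04 -3.e-04 -1.e+00] q7 1.25 F [ 0.4 -0.1 -2.8] T [0.051 0.028 0.039] w 0.159 gf 40.0
```

View pics/s5.png

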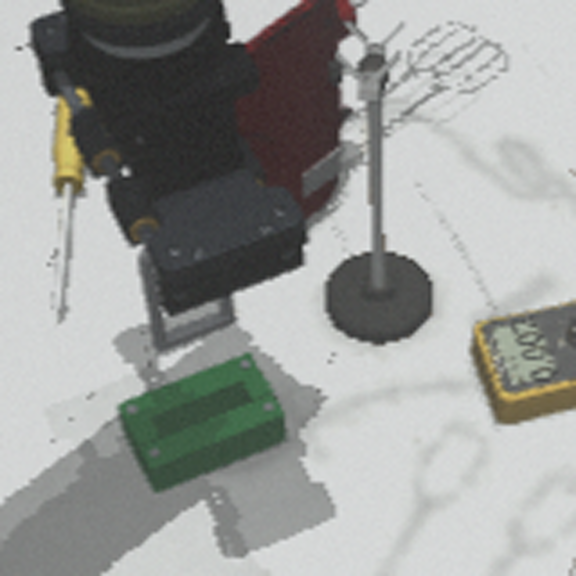

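s5 shows the shackle hanging upright. Its foot bar runs from (160,345) to (232,325), just above and behind the slot at (205,408). The stand, at (375,290), is clear.

```bash
python3 -m handwheel '[{"x":0.0005,"y":0.005,"z":0.005,"wx":0,"wy":0,"wz":0},{"x":0.001,"y":0.009,"z":0.015,"wx":0,"wy":0,"wz":0},{"x":0.001,"y":0.009,"z":0.025,"wx":0,"wy":0,"wz":0},{"x":0.001,"y":0.009,"z":0.035,"wx":0,"wy":0,"wz":0},{"x":0.001,"y":0.009,"z":0.044,"wx":0,"wy":0,"wz":0},{"x":0.001,"y":0.009,"z":0.05,"wx":0,"wy":0,"wz":0},{"x":0.001,"y":0.009,"z":0.05,"wx":0,"wy":0,"wz":0},{"x":0.001,"y":0.009,"z":0.05,"wx":0,"wy":0,"wz":0},{"x":0.001,"y":0.009,"z":0.05,"wx":0,"wy":0,"wz":0}]' >/dev/null; python3 to.py .4627 .3494 .11 109.6
python3 - <<'E'
from h import *
d=ctrl.get_image("scene")
print("foot before",ray(d,244.4,215.8,.115),ray(d,264.4,210.3,.115))
cv2.imwrite("pics/s6.png",cv2.resize(d["image"][180:270,215:305],None,fx=6.5,fy=6.5,interpolation=2)[:,:,::-1])
E
```

```text
shift mm [ 0.2 -1.3 20. ]
wz -0.09
t 31.18 pos [0.4624 0.3507 0.13  ] yaw 109.51 zaxis [ 7.e-04  5.e-04 -1.e+00] q7 1.24 F [ 1.2  0.6 -3. ] T [ 0.02   0.018 -0.004] w 0.155 gf 40.0
foot before [0.44585989 0.3343438  0.115     ] [0.48786799 0.343436   0.115     ]
```

View pics/s6.png

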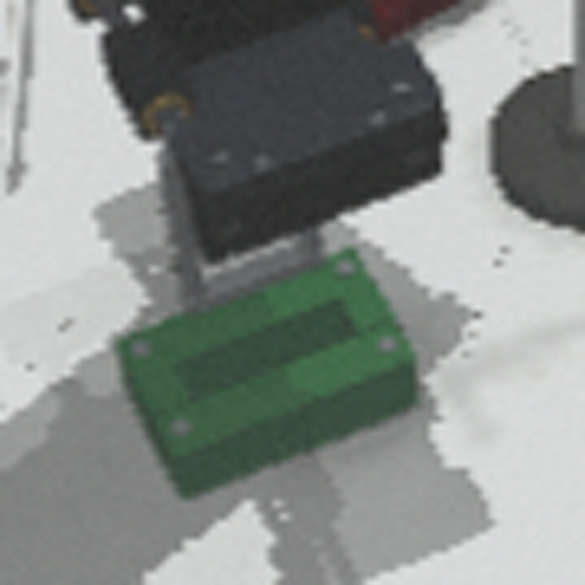

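s6 shows the foot bar at (255,285), about 35 mm above the rest's top and in line with the slot (265,345). The foot rays agree with the TCP to within 2 mm, so I lower it gently.

```bash
python3 -m handwheel '[{"x":0,"y":-0.001,"z":0.006,"wx":0,"wy":0,"wz":0},{"x":0,"y":-0.001,"z":0.014,"wx":0,"wy":0,"wz":0},{"x":0,"y":-0.001,"z":0.022,"wx":0,"wy":0,"wz":0},{"x":0,"y":-0.001,"z":0.028,"wx":0,"wy":0,"wz":0},{"x":0,"y":-0.001,"z":0.03,"wx":0,"wy":0,"wz":0},{"x":0,"y":-0.001,"z":0.03,"wx":0,"wy":0,"wz":0}]' >/dev/null; python3 to.py .4627 .3494 .069 109.6
python3 -m handwheel '[{"x":0,"y":0,"z":0.003,"wx":0,"wy":0,"wz":0},{"x":0,"y":0,"z":0.006,"wx":0,"wy":0,"wz":0},{"x":0,"y":0,"z":0.009,"wx":0,"wy":0,"wz":0},{"x":0,"y":0,"z":0.011,"wx":0,"wy":0,"wz":0},{"x":0,"y":0,"z":0.011,"wx":0,"wy":0,"wz":0}]' >/dev/null; python3 to.py .4627 .3494 .069 109.6
```

```text
shift mm [-1.1 -0.  29.3]
wz -0.07
t 31.73 pos [0.4617 0.3491 0.0983] yaw 109.53 zaxis [-0.0016 -0.0013 -1.    ] q7 1.24 F [ 0.5  0.3 -2.7] T [ 0.018  0.037 -0.014] w 0.153 gf 40.0
shift mm [-0.6 -0.2 19. ]
wz -0.08
t 32.15 pos [0.4621 0.3494 0.088 ] yaw 109.52 zaxis [-6.e-04 -5.e-04 -1.e+00] q7 1.24 F [-0.5  0.4 -2.6] T [0.088 0.071 0.024] w 0.157 gf 40.0
```

```bash
python3 -m handwheel '[{"x":0,"y":0,"z":0.003,"wx":0,"wy":0,"wz":0},{"x":0,"y":0,"z":0.006,"wx":0,"wy":0,"wz":0},{"x":0,"y":0,"z":0.009,"wx":0,"wy":0,"wz":0},{"x":0,"y":0,"z":0.012,"wx":0,"wy":0,"wz":0},{"x":0,"y":0,"z":0.015,"wx":0,"wy":0,"wz":0},{"x":0,"y":0,"z":0.015,"wx":0,"wy":0,"wz":0}]' >/dev/null; python3 to.py .4627 .3494 .069 109.6
python3 -m handwheel '[{"x":0,"y":0,"z":0.001,"wx":0,"wy":0,"wz":0},{"x":0,"y":0,"z":0.002,"wx":0,"wy":0,"wz":0},{"x":0,"y":0,"z":0.003,"wx":0,"wy":0,"wz":0},{"x":0,"y":0,"z":0.003,"wx":0,"wy":0,"wz":0}]' >/dev/null; python3 to.py .4627 .3494 .069 109.6
```

```text
shift mm [-0.8 -0.1  3.7]
wz -0.08
t 32.65 pos [0.4619 0.3492 0.0727] yaw 109.52 zaxis [-1.e-03 -8.e-04 -1.e+00] q7 1.24 F [-0.6  0.  -2.1] T [ 0.026  0.046 -0.004] w 0.155 gf 40.0
shift mm [-0.3 -0.2  1.5]
wz -0.08
t 32.98 pos [0.4623 0.3495 0.0705] yaw 109.52 zaxis [-0. -0. -1.] q7 1.24 F [ 0.2 -0.  -3.8] T [ 0.025  0.045 -0.054] w 0.151 gf 40.0
```

```bash
python3 -m handwheel '[{"x":0,"y":0,"z":0.001,"wx":0,"wy":0,"wz":0},{"x":0,"y":0,"z":0.0015,"wx":0,"wy":0,"wz":0},{"x":0,"y":0,"z":0.0015,"wx":0,"wy":0,"wz":0},{"x":0,"y":0,"z":0.0015,"wx":0,"wy":0,"wz":0}]' >/dev/null; python3 to.py
python3 -m handwheel '[{"x":0,"y":0,"z":0.0005,"wx":0,"wy":0,"wz":0},{"x":0,"y":0,"z":0.001,"wx":0,"wy":0,"wz":0},{"x":0,"y":0,"z":0.001,"wx":0,"wy":0,"wz":0}]' >/dev/null; python3 to.py
```

```text
t 33.32 pos [0.4624 0.3496 0.0691] yaw 109.52 zaxis [ 1.e-04  1.e-04 -1.e+00] q7 1.24 F [-0.  -0.2 -2.4] T [ 0.098  0.049 -0.021] w 0.155 gf 40.0
t 33.57 pos [0.4626 0.3498 0.069 ] yaw 109.52 zaxis [ 5.e-04  5.e-04 -1.e+00] q7 1.24 F [-1.9 -1.6  3.9] T [-0.235  0.43  -0.087] w 0.155 gf 40.0
```

The foot has touched the floor (Fz went from -2.4 to +3.9 N), so I let go and back off upwards.

```bash
python3 -m handwheel '[{"x":0,"y":0,"z":0,"wx":0,"wy":0,"wz":0},{"x":0,"y":0,"z":0,"wx":0,"wy":0,"wz":0},{"x":0,"y":0,"z":0,"wx":0,"wy":0,"wz":0}]' 0.02 5 >/dev/null; python3 -m handwheel '[{"x":0,"y":0,"z":0,"wx":0,"wy":0,"wz":0},{"x":0,"y":0,"z":0,"wx":0,"wy":0,"wz":0},{"x":0,"y":0,"z":0,"wx":0,"wy":0,"wz":0},{"x":0,"y":0,"z":0,"wx":0,"wy":0,"wz":0},{"x":0,"y":0,"z":-0.005,"wx":0,"wy":0,"wz":0},{"x":0,"y":0,"z":-0.02,"wx":0,"wy":0,"wz":0},{"x":0,"y":0,"z":-0.05,"wx":0,"wy":0,"wz":0},{"x":0,"y":0,"z":-0.08,"wx":0,"wy":0,"wz":0},{"x":0,"y":0,"z":-0.11,"wx":0,"wy":0,"wz":0},{"x":0,"y":0,"z":-0.13,"wx":0,"wy":0,"wz":0}]' 0.05 >/dev/null; python3 to.py
```

```text
t 34.65 pos [0.4632 0.3502 0.2018] yaw 109.52 zaxis [ 0.0031  0.0027 -1.    ] q7 1.23 F [ 0.9 -0.4  0.6] T [ 0.08   0.006 -0.03 ] w 0.573 gf 0.0
```

```bash
python3 -m handwheel '[{"x":0,"y":-0.02,"z":-0.02,"wx":0,"wy":0,"wz":0},{"x":0,"y":-0.05,"z":-0.03,"wx":0,"wy":0,"wz":0},{"x":0,"y":-0.08,"z":-0.03,"wx":0,"wy":0,"wz":0},{"x":0,"y":-0.11,"z":-0.03,"wx":0,"wy":0,"wz":0},{"x":0,"y":-0.14,"z":-0.03,"wx":0,"wy":0,"wz":0},{"x":0,"y":-0.16,"z":-0.03,"wx":0,"wy":0,"wz":0},{"x":0,"y":-0.17,"z":-0.03,"wx":0,"wy":0,"wz":0},{"x":0,"y":-0.17,"z":-0.03,"wx":0,"wy":0,"wz":0},{"x":0,"y":-0.17,"z":-0.03,"wx":0,"wy":0,"wz":0}]' >/dev/null; python3 to.py
python3 - <<'E'
from h import *
ims={n:grab(n) for n in("scene","top")};mat=lambda d:np.array(d["K"])@np.array(d["world_to_cam"])[:3]
g={}
for n,d in ims.items():
    h=cv2.cvtColor(d["image"],cv2.COLOR_RGB2HSV).astype(int);m=((h[...,0]<22)&(h[...,1]>90)&(h[...,2]>110)).astype(np.uint8)
    u,v=proj(d,[.463,.35,.085]).astype(int); w=np.zeros_like(m); w[v-18:v+18,u-18:u+18]=m[v-18:v+18,u-18:u+18]
    ys,xs=np.nonzero(w); print(n,(u,v),len(xs))
    if len(xs): g[n]=np.array([xs.mean(),ys.mean()]); print(ray(d,*g[n],.085).round(4))
if len(g)==2:
    X=cv2.triangulatePoints(mat(ims["scene"]),mat(ims["top"]),g["scene"],g["top"]);print("grip",(X[:3]/X[3]).ravel())
# pointers: brightest pixels on the knob top
for nm,C in(("L",(.5612,.0957)),("R",(.5555,-.0538))):
  for n,d in ims.items():
    V=d["image"].min(2).astype(float);q=[]
    for a in np.radians(np.arange(0,360,5)):
        q.append(np.mean([V[tuple(np.round(proj(d,[C[0]+r*np.cos(-a-.042),C[1]+r*np.sin(-a-.042),.074])[::-1]).astype(int))] for r in(.006,.009,.012)]))
    i=int(np.argmax(q));print(nm,n,"pointer rad",round(np.radians(5*i),2),"peak",round(max(q)),"median",np.median(q).round())
E
```

```text
t 35.4 pos [0.5189 0.1903 0.2283] yaw 109.53 zaxis [-1.0e-04  1.1e-03 -1.0e+00] q7 1.53 F [ 0.5 -0.   0.3] T [ 0.08  -0.034 -0.045] w 0.573 gf 0.0
scene (np.int64(253), np.int64(217)) 87
[0.4614 0.3507 0.085 ]
top (np.int64(298), np.int64(263)) 66
[0.4644 0.3506 0.085 ]
grip [0.46279202 0.35022959 0.08611443]
L scene pointer rad 2.18 peak 198 median 136.0
L top pointer rad 4.45 peak 73 median 70.0
R scene pointer rad 4.01 peak 211 median 140.0
R top pointer rad 4.28 peak 167 median 126.0
```

The grip is at (0.463, 0.350, 0.086), so the shackle is seated and upright. Both dials are in range.

```bash
python3 -c "from bench import ctrl; print(ctrl.close_job())"
```

```text
the job is handed in; nothing more can be done
None
```

I handed the job in after about 35 s on the robot's clock: both dials turned to their catches, and the shackle drawn and standing released in the green rest. The last images put its grip at (0.463, 0.350, 0.086) and the pointers near 2.18 rad (left) and 4.0–4.3 rad (right). The hand-in returned no verdict, and I did not measure the meter, tape and screwdriver again at the end.

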